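Load the bush magazines with a hub set

ROBOT

A 6-joint arm with a two-finger parallel gripper is mounted at the origin on a cart in front of the work surface, level with it; the furniture and walls round the work are solid. World frame = base frame: x ahead of the robot, y to its left, z up, the work surface at z = 0. Lengths are in m, angles in degrees, forces in N, time in s.
With the tool pointing down it reaches from about 0.275 to 0.85 m from the base axis. Payload 5.2 kg.
Tool frame: the origin (TCP) lies at the very end of the fingers, on their centre line; the grasp point (between the pads) lies 19 mm behind it; z points along the fingers, y is the line along which they close (so a half turn about z gives the same grasp; the last joint's range is limited). The gripper opens to 85 mm and grips with 20 to 120 N. Pads are 22 mm wide; open, the fingers measure 114 mm over their backs; the gripper's body (76 mm by 85 mm) begins 54 mm behind the grasp point. The pads swing forward as they close: fully open they stand 13 mm farther back than shut.
Start: joints at [-77.739, 14.817, 87.949, -0, 77.235, -11.62], TCP at [0.223, -0.503, 0.231] pointing down, gripper open.
Joint ranges: [-179.93, 179.93], [-52.35, 119.4], [10.71, 147.94], [-69.91, 249.91], [12.55, 155.21], [-178.61, 178.61]. Speed limits (degrees/s): [147.25, 147.25, 180, 180, 180, 180].

INTERFACE

Orientations are given as [roll, pitch, yaw] about the fixed x, y, z axes, in that order (R = Rz(yaw) Ry(pitch) Rx(roll)).
In Python, from station import ctrl gives the robot as it stands.
- The arm moves only by the tool send_rows, never from a script. Its argument "steps" is a list of rows, each a list of 3 entries, a list of its own where there are three numbers: the finger opening in m, from 0 to 0.0854, then the shift along the tool's x, y, z in m, then the turn about the tool's z in degrees. A call has 1 to 12 rows; each row is the pose to reach, as a shift and turn from the pose commanded when the call began, along the tool's axes at that moment; what a row does not reach only later rows make up. A row lasts 1/12 s, in which the tool goes at most 41.7 mm and 7.16 degrees, less where a joint would pass 70% of its speed; a pose out of reach is approached as far as the arm can. A call with a gripper value outside its range is refused whole. The fingers move at their own pace and stop on an object; the grip force is fixed at half the most. Time passes only in rows, so rows that repeat a pose let the fingers close. It gives the time, the measured TCP pose, the force, the opening and the grip force at its end, in the units of the state.
- ctrl.observe(): the state, without advancing time (a new reading comes with each control period).
- ctrl.grab_frame(name): name is "scene" or "top" or "wrist"; returns (picture, depth): 420x560x3 uint8, red, green, blue; 420x560 float32, m along the optical axis (not along the pixel's ray), 0 where there is no reading.
- ctrl.calibration(name): a dict with "fx", "fy", "cx", "cy" (pixels), "T" (4x4, takes a point from camera to world coordinates). Camera axes: x right, y down, z forward; pixel columns grow to the right and rows downward; lengths in m; the calibration is good to about 2 mm. The wrist camera is an equidistant fisheye: a pixel r from the principal point sees the ray r / f radians off the axis. A picture is of the moment at which its call begins: read the wrist's pose just before it. calibration takes no time and is no camera call; for the wrist camera it gives the pose at the moment of the call.
- ctrl.job_done(): hands the job in; it is judged then, once.
Trained networks look in the newest picture that a camera, given by its name, has taken for a name from the list of things; names that differ only in an ending like _2 or _b are one class to them, and where a whole thing is asked for, a point or a joint stands for the part that bears it (a point fixed in the world has none). Each returns a list of dicts, best first, with "score" (0 to 1); they miss things now and then, are a little off and sometimes report something else, mostly with a low value. They report only what shows in the picture. A call takes as long as a camera call. They do not tell look-alikes from the thing itself.
- ctrl.look_for(camera, label): "xyz" ([x, y, z] in m, in world coordinates, good to about 4 mm: the middle of the surface that is visible of it).
- ctrl.trace(camera, label): "mask" (420x560 bool, what is visible of it).
The state is a dict: "clock": time; "joint_pos": joint angles; "dq": joint speeds; "joint_efforts": joint torques, N m; "ee_pos": TCP position; "orientation": TCP orientation; "ft_force": force on the tool from outside, world axes, zero at the start; "ft_torque": the same for the moment, N m; "grip_width": opening from 0.0 (shut) to 1.0 (fully open); "grasp_force": force on a finger pad.
Only numpy, scipy, OpenCV 4.12 (cv2) and the standard library are available. Lean on these libraries where they do the work, as an engineer would, in place of code of your own. Each camera call takes 0.05 s, during which the arm holds its last target. There are 200 camera calls.

TASK

Load the two gravity magazine tubes for the bush press. The press feeds from the bottom in fitting order, so the wide tube gets the hub set: one large plain bush at the bottom, the long spacer sleeve on it, the other large plain bush on top; the narrow tube gets the two small plain bushes, one on the other. Leave the flanged bush, the ball bearing and the nut where they are.

Things in the scene. Friction and masses are not known exactly. Their poses are not given: they have to be found in the camera images.
- large_bush_1: One of two equal large plain bushes: brass sleeve, outside diameter 30, length 26, bore 19 mm, standing upright on the bench. Origin at the middle of its length on its axis (13 mm above its foot); z along the axis.
- large_bush_2: The other large plain bush, the same in every way and interchangeable with large_bush_1.
- spacer: Spacer sleeve: thin-walled steel tube, outside diameter 30, length 38, bore 24 mm, standing upright; as wide as the large bushes but longer. Origin at the middle of its length (19 mm above its foot); z along the axis.
- small_bush_1: One of two equal small plain bushes: brass sleeve, outside diameter 22, length 26, bore 14 mm, standing upright. Origin at the middle of its length (13 mm above its foot); z along the axis.
- small_bush_2: The other small plain bush, the same in every way and interchangeable with small_bush_1.
- flanged_bush: Leave it where it is. Brass bush with a flange, which would jam in the tubes: body diameter 22 and length 26 like the small bushes, but with a flange of diameter 36, 4 mm thick, at its foot. Standing flange down. Origin at mid-length.
- ball_bearing: Leave it where it is. Ball bearing lying flat, diameter 35, 11 mm thick. Origin at the centre of its underside.
- hex_nut: Leave it where it is. Hexagon nut lying flat, 30 mm across flats, 13 mm thick, near the bench vice (the tall fixture on the right, 0.27 m high: pass over it). Origin at the centre of its underside.
- wide_tube: Wide magazine, fixed, the taller one: slotted upright steel tube, bore 33 mm, on a 64 x 68 mm base with a small actuator (42 mm high) behind it. Origin on the tube's axis at bench level, z up. Floor inside, where parts come to stand: z = 20 mm; straight bore up to 106, then a funnel up to its rim at 115 mm (mouth 49, outside 53 mm across). Parts let go in the funnel drop down.
- narrow_tube: Narrow magazine, fixed, the lower one, built alike: bore 25 mm. Origin on the tube's axis at bench level, z up. Floor inside: z = 20 mm; straight bore up to 70, then a funnel up to its rim at 79 mm (mouth 41, outside 45 mm across). Parts let go in the funnel drop down.
Not all that is in view belongs to the job. What is shaped like the large_bush_2 but red is not meant.

How it is judged (in metres and radians):
At the end, for the whole second after the job is handed in: In the wide tube, from the floor up: a large bush, the spacer, the other large bush; in the narrow tube the two small bushes; each standing on the one below within 4 mm of its height, within 4 mm of the tube's axis and 0.15 rad of upright, at rest (((horizontal distance between each of large_bush_1, large_bush_2 and wide_tube below 0.004 m and z of large_bush_1 in the frame of wide_tube between 0.029 and 0.037 m and angle between the z axis of each of large_bush_1, large_bush_2 and the z axis of wide_tube, either way round below 0.15 rad and z of large_bush_2 in the frame of wide_tube between 0.093 and 0.101 m) or (horizontal distance between each of large_bush_2, large_bush_1 and wide_tube below 0.004 m and z of large_bush_2 in the frame of wide_tube between 0.029 and 0.037 m and angle between the z axis of each of large_bush_2, large_bush_1 and the z axis of wide_tube, either way round below 0.15 rad and z of large_bush_1 in the frame of wide_tube between 0.093 and 0.101 m)) and horizontal distance between spacer and wide_tube below 0.004 m and z of spacer in the frame of wide_tube between 0.061 and 0.069 m and angle between the z axis of spacer and the z axis of wide_tube, either way round below 0.15 rad and ((horizontal distance between each of small_bush_1, small_bush_2 and narrow_tube below 0.004 m and z of small_bush_1 in the frame of narrow_tube between 0.029 and 0.037 m and angle between the z axis of each of small_bush_1, small_bush_2 and the z axis of narrow_tube, either way round below 0.15 rad and z of small_bush_2 in the frame of narrow_tube between 0.055 and 0.063 m) or (horizontal distance between each of small_bush_2, small_bush_1 and narrow_tube below 0.004 m and z of small_bush_2 in the frame of narrow_tube between 0.029 and 0.037 m and angle between the z axis of each of small_bush_2, small_bush_1 and the z axis of narrow_tube, either way round below 0.15 rad and z of small_bush_1 in the frame of narrow_tube between 0.055 and 0.063 m)) and linear speed of each of large_bush_1, large_bush_2, spacer, small_bush_1, small_bush_2 below 0.02 m/s); the robot touches nothing.
It fails at once if the flanged bush is moved more than 30 mm (distance of flanged_bush from where it was at the start of the episode above 0.03 m).
It fails at once if the ball bearing is moved more than 30 mm (distance of ball_bearing from where it was at the start of the episode above 0.03 m).
It fails at once if the nut is moved more than 30 mm (distance of hex_nut from where it was at the start of the episode above 0.03 m).
It also fails if it takes over 96 s, if anything falls off the work surface, if the arm or the gripper's body presses on something with over 40 N, if the wrist force passes 120 N, or if a joint passes its speed limit or range.

## Working session

There is one attempt and no reset: what is moved stays moved. The work goes in short steps, Python scripts to look and compute and a tool call to move; the robot and the scene stay as the last step left them, time stands still between calls to the robot, and variables do not carry over. Pictures are saved under pics/ and viewed, at most 14 in all, crops included, and the job is handed in when it is done.

Besides the shell and the picture viewer there is one more tool, called after "Request:" by a JSON object that holds its "api" and its "payload". send_rows: Moves the arm, as the interface text tells. Its arguments: {"type":"object","properties":{"steps":{"type":"array"}},"required":["steps"]}

```bash
mkdir -p pics; ls; python3 - <<'E'
from station import ctrl
import cv2,numpy as np
print(ctrl.observe())
for c in ["scene","top"]:
    p,d=ctrl.grab_frame(c); cv2.imwrite(f"pics/{c}0.png",p[:,:,::-1]); np.save(f"{c}_d.npy",d)
    for l in ["large_bush_1","spacer","small_bush_1","flanged_bush","ball_bearing","hex_nut","wide_tube","narrow_tube"]:
        K=ctrl.calibration(c);Ti=np.linalg.inv(K["T"])
        for r in ctrl.look_for(c,l):
            q=Ti@np.append(r["xyz"],1); print(c,l,round(r["score"],2),np.round(r["xyz"],3),(q[0]/q[2]*K["fx"]+K["cx"]).round(),(q[1]/q[2]*K["fy"]+K["cy"]).round())
E
```

```text
pics
{'clock': 0.0, 'joint_pos': array([-7.77394578e+01,  1.48618209e+01,  8.80121496e+01,  2.17992515e-03,
        7.72346952e+01, -1.16182081e+01]), 'dq': array([-0.0247224 ,  0.02941281,  0.05298135,  0.01666129, -0.03447476,
        0.00591106]), 'joint_efforts': array([ 9.61017176e-04, -4.46021247e+01, -2.90567726e+01, -6.08572691e-05,
        1.18194858e-02, -1.06399327e-05]), 'ee_pos': array([ 0.22257159, -0.50237008,  0.23044313]), 'orientation': array([-1.79893989e+02, -2.39656871e-02,  2.38782445e+01]), 'ft_force': array([ 0.36668902, -0.35623593,  0.35785178]), 'ft_torque': array([ 0.04561865, -0.00056517, -0.03383106]), 'grasp_force': 0.0, 'grip_width': 0.9986247842221032}
scene large_bush_1 0.81 [0.356 0.33  0.022] 295.0 282.0
scene large_bush_1 0.78 [0.364 0.187 0.019] 355.0 237.0
scene large_bush_1 0.75 [0.501 0.386 0.02 ] 219.0 245.0
scene large_bush_1 0.7 [0.417 0.334 0.019] 271.0 261.0
scene spacer 0.8 [0.418 0.121 0.025] 360.0 200.0
scene small_bush_1 0.78 [0.356 0.253 0.022] 330.0 258.0
scene small_bush_1 0.44 [0.425 0.182 0.014] 333.0 218.0
scene flanged_bush 0.6
[... 175 characters left out ...]
] 245.0 206.0
scene narrow_tube 0.64 [0.551 0.133 0.026] 310.0 166.0
top large_bush_1 0.79 [0.496 0.381 0.021] 195.0 195.0
top large_bush_1 0.77 [0.421 0.341 0.022] 214.0 235.0
top large_bush_1 0.67 [0.359 0.331 0.027] 219.0 269.0
top large_bush_1 0.62 [0.364 0.186 0.024] 300.0 268.0
top large_bush_1 0.52 [0.578 0.397 0.024] 188.0 152.0
top spacer 0.47 [0.419 0.113 0.034] 341.0 237.0
top small_bush_1 0.51 [0.352 0.247 0.023] 265.0 274.0
top flanged_bush 0.78 [0.414 0.267 0.002] 255.0 241.0
top ball_bearing 0.65 [0.407 0.413 0.012] 176.0 243.0
top hex_nut 0.46 [0.48  0.041 0.016] 377.0 206.0
top wide_tube 0.7 [0.542 0.29  0.029] 244.0 171.0
top narrow_tube 0.61 [0.556 0.133 0.024] 328.0 165.0
```

View pics/scene0.png

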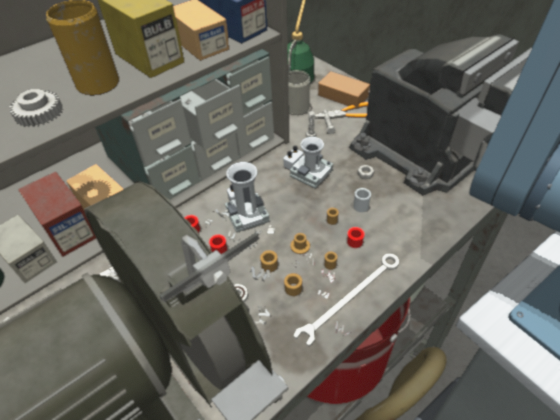

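View pics/top0.png

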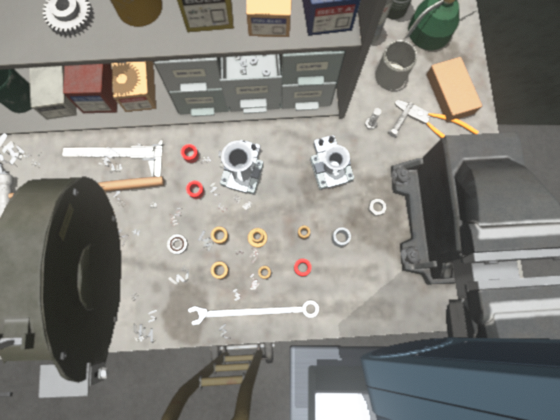

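```bash
cat > h.py <<'E'
import numpy as np,cv2
from station import ctrl
def cloud(c):
    p,d=ctrl.grab_frame(c);K=ctrl.calibration(c)
    v,u=np.mgrid[:420,:560]
    P=np.stack([(u-K["cx"])/K["fx"]*d,(v-K["cy"])/K["fy"]*d,d],-1)@K["T"][:3,:3].T+K["T"][:3,3]
    P[d==0]=np.nan
    return p,P,K
from scipy.optimize import least_squares
def ring(P,xy,zt,R,tol=.004):
    "centre of the part of outer radius R with top at zt near xy, and its measured top height"
    m=(np.hypot(P[...,0]-xy[0],P[...,1]-xy[1])<R+.012)&(abs(P[...,2]-zt)<tol)
    q=P[m]
    (c,r)=cv2.minEnclosingCircle(q[:,:2].astype(np.float32))
    return np.array(c),r,np.median(q[:,2]),len(q),q.mean(0)[:2]
E
python3 - <<'E'
from h import *
p,P,K=cloud("top")
print("cam",K["T"].round(3).tolist(),K["fx"])
t={"L1":(.421,.341,.026,.015),"L2":(.359,.331,.026,.015),"sp":(.419,.115,.038,.015),"s1":(.352,.247,.026,.011),"s2":(.425,.182,.026,.011),"fl":(.414,.267,.026,.011),"red":(.364,.186,.026,.015),"wide":(.55,.297,.115,.0265),"narrow":(.55,.133,.079,.0225),"nut":(.48,.041,.013,.015),"bb":(.407,.413,.011,.0175)}
for k,(x,y,z,R) in t.items():
    try: print(k,[np.round(a,4) for a in ring(P,(x,y),z,R)])
    except Exception as e: print(k,e)
b=P[250:260,200:250,2]; print("bench",np.nanmedian(P[285:295,300:330,2]),np.nanstd(P[285:295,300:330,2]))
print("heights x\\y, max z per 4cm cell")
for x in np.arange(.26,.8,.05):
    print(round(x,2),[ (lambda s: round(float(np.nanmax(s)),2) if len(s) else '-')(P[(abs(P[...,0]-x)<.025)&(abs(P[...,1]-y)<.025)][:,2]) for y in np.arange(.6,-.25,-.05)])
cv2.imwrite("pics/crop.png",cv2.resize(p[135:290,160:395,::-1],None,fx=3.4,fy=3.4,interpolation=cv2.INTER_CUBIC))
E
```

```text
cam [[0.012, -0.977, 0.213, 0.292], [-1.0, -0.012, 0.001, 0.231], [0.002, -0.213, -0.977, 0.873], [0.0, 0.0, 0.0, 1.0]] 472.05612294600604
L1 [array([0.4228, 0.3326]), np.float64(0.0152), np.float64(0.0256), np.int64(133), array([0.4226, 0.3324])]
L2 [array([0.3594, 0.3298]), np.float64(0.0149), np.float64(0.0257), np.int64(135), array([0.3592, 0.3301])]
sp [array([0.421 , 0.1111]), np.float64(0.0152), np.float64(0.0372), np.int64(87), array([0.4218, 0.1108])]
s1 [array([0.3564, 0.2489]), np.float64(0.0109), np.float64(0.0251), np.int64(66), array([0.3564, 0.249 ])]
s2 [array([0.4306, 0.1783]), np.float64(0.011), np.float64(0.0252), np.int64(71), array([0.4302, 0.178 ])]
fl [array([0.4214, 0.2636]), np.float64(0.011), np.float64(0.0251), np.int64(74), array([0.4215, 0.2638])]
red [array([0.3659, 0.1806]), np.float64(0.0151), np.float64(0.0254), np.int64(138), array([0.3657, 0.1806])]
wide [array([0.5427, 0.2952]), np.float64(0.0269), np.float64(0.1136), np.int64(243), array([0.5449, 0.2962])]
narrow [array([0.5548, 0.1244]), np.float64(0.0228), np.float64(0.0777), np.int64(195), arra
[... 776 characters left out ...]
.03, 0.01, 0.01, 0.03, 0.03, 0.0, 0.02, 0.02, 0.26, 0.26, 0.26, '-']
0.51 [0.0, 0.03, 0.03, 0.03, 0.03, 0.03, 0.12, 0.12, 0.01, 0.08, 0.08, 0.02, 0.05, 0.23, 0.23, 0.23, '-']
0.56 [0.01, 0.02, 0.02, 0.02, 0.03, 0.03, 0.12, 0.12, 0.0, 0.08, 0.08, 0.0, 0.05, 0.19, 0.19, 0.19, '-']
0.61 [0.26, 0.26, 0.26, 0.02, 0.03, 0.01, 0.21, 0.21, 0.0, 0.05, 0.04, 0.0, 0.02, 0.0, 0.01, 0.01, 0.0]
0.66 [0.26, 0.29, 0.28, 0.26, 0.26, 0.33, 0.33, 0.32, 0.34, 0.34, 0.37, 0.07, 0.02, 0.01, 0.04, 0.04, 0.0]
0.71 [0.26, 0.29, 0.29, 0.32, 0.32, 0.32, 0.33, 0.32, 0.33, 0.33, 0.33, 0.09, 0.09, 0.01, 0.04, 0.04, 0.0]
0.76 ['-', 0.07, 0.06, 0.08, 0.26, '-', 0.26, '-', 0.26, '-', '-', 0.09, 0.09, 0.08, 0.04, 0.04, 0.01]
```

View pics/crop.png

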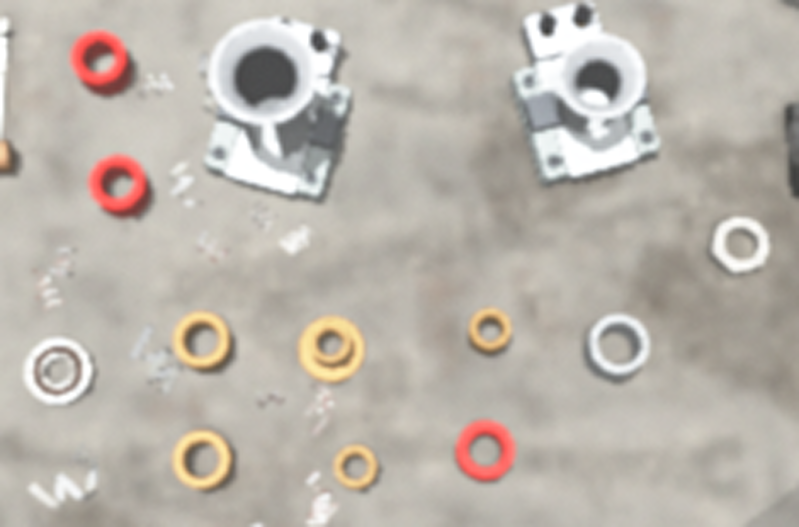

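The crop confirms the parts. The large brass bushes are at top pixels (219,235) and (220,270), the small ones at (264,272) and (304,232), and the steel spacer at (342,237). The flanged bush at (257,238) and the three red rings at (190,153), (195,189) and (303,267) match in shape only, so I leave them. I rise first, then cross over the vice.

Request:
{"api": "send_rows", "payload": {"steps": [[0.06,[0,0,-0.042],0],[0.06,[0,0,-0.084],0],[0.06,[0,0,-0.126],0],[0.06,[0,0,-0.168],0],[0.06,[0,0,-0.18],0],[0.06,[0.521,-0.683,-0.18],23.9],[0.06,[0.521,-0.683,-0.18],23.9],[0.06,[0.521,-0.683,-0.18],23.9],[0.06,[0.521,-0.683,-0.18],23.9],[0.06,[0.521,-0.683,-0.18],23.9],[0.06,[0.521,-0.683,-0.18],23.9],[0.06,[0.521,-0.683,-0.18],23.9]]}}

```text
clock: 1.95
ee_pos: [0.2904, -0.2173, 0.4114]
orientation: [180.0, -0.0, -0.1]
ft_force: [1.4, -0.7, 0.7]
grip_width: 0.699
grasp_force: 0.0
```

Request:
{"api": "send_rows", "payload": {"steps": [[0.06,[0.132,-0.55,0],-0.1],[0.06,[0.132,-0.55,0],-0.1],[0.06,[0.132,-0.55,0],-0.1],[0.06,[0.132,-0.55,0],-0.1],[0.06,[0.132,-0.55,0],-0.1],[0.06,[0.132,-0.55,0],-0.1],[0.06,[0.132,-0.55,0.1],-0.1],[0.06,[0.132,-0.55,0.2],-0.1],[0.06,[0.132,-0.55,0.25],-0.1],[0.06,[0.132,-0.55,0.25],-0.1],[0.06,[0.132,-0.55,0.25],-0.1],[0.06,[0.132,-0.55,0.25],-0.1]]}}

```text
clock: 2.95
ee_pos: [0.3953, 0.2191, 0.2638]
orientation: [-180.0, -0.1, 0.1]
ft_force: [1.0, -0.5, 1.0]
grip_width: 0.706
grasp_force: 0.0
```

Request:
{"api": "send_rows", "payload": {"steps": [[0.06,[0.0275,-0.1135,0.1],0],[0.06,[0.0275,-0.1135,0.1],0],[0.06,[0.0275,-0.1135,0.1],0],[0.06,[0.0275,-0.1135,0.1],0],[0.06,[0.0275,-0.1135,0.1],0],[0.06,[0.0275,-0.1135,0.14],0],[0.06,[0.0275,-0.1135,0.18],0],[0.06,[0.0275,-0.1135,0.204],0],[0.06,[0.0275,-0.1135,0.204],0],[0.06,[0.0275,-0.1135,0.204],0]]}}

```text
clock: 3.78
ee_pos: [0.4223, 0.3301, 0.0605]
orientation: [179.9, 0.1, 0.1]
ft_force: [-0.4, -0.4, 0.9]
grip_width: 0.705
grasp_force: 0.0
```

```bash
python3 - <<'E'
from h import *
o=ctrl.observe();print(o["ee_pos"],o["orientation"],o["clock"])
p,P,K=cloud("top")
cv2.imwrite("pics/g1.png",p[:,:,::-1])
p,d=ctrl.grab_frame("wrist");cv2.imwrite("pics/w1.png",p[:,:,::-1])
E
```

```text
[0.42230855 0.33012341 0.06053393] [1.79931695e+02 1.23784647e-01 6.77001245e-02] 3.7833
```

View pics/w1.png

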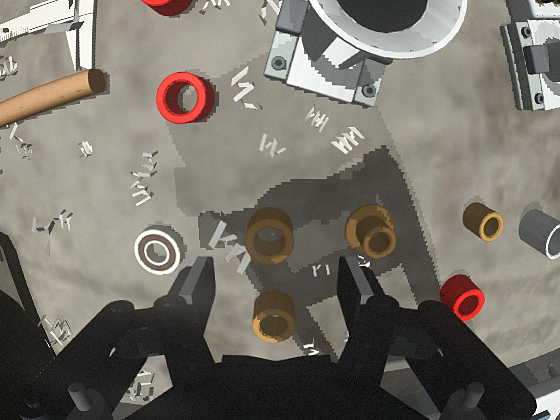

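The wrist view shows the large brass bush at (270,237), between the open fingers at (200,280) and (350,280). I go down and grip.

Request:
{"api": "send_rows", "payload": {"steps": [[0.06,[0.0005,-0.0025,0.03],0],[0.06,[0.0005,-0.0025,0.05],0],[0.06,[0.0005,-0.0025,0.051],0],[0.06,[0.0005,-0.0025,0.051],0],[0.0,[0.0005,-0.0025,0.051],0],[0.0,[0.0005,-0.0025,0.051],0],[0.0,[0.0005,-0.0025,0.051],0],[0.0,[0.0005,-0.0025,0.051],0],[0.0,[0.0005,-0.0025,0.051],0],[0.0,[0.0005,-0.0025,0.051],0]]}}

```text
clock: 4.72
ee_pos: [0.4248, 0.334, 0.0121]
orientation: [-179.9, -0.2, 0.1]
ft_force: [-0.4, -1.3, 7.1]
grip_width: 0.322
grasp_force: 58.5
```

Request:
{"api": "send_rows", "payload": {"steps": [[0.0,[0,0,-0.04],0],[0.0,[0,0,-0.08],0],[0.0,[0,0,-0.12],0],[0.0,[0,0,-0.16],0],[0.0,[0.118,0.039,-0.16],0],[0.0,[0.118,0.039,-0.16],0],[0.0,[0.118,0.039,-0.16],0],[0.0,[0.118,0.039,-0.16],0],[0.0,[0.118,0.039,-0.16],0],[0.0,[0.118,0.039,-0.14],0],[0.0,[0.118,0.039,-0.14],0]]}}

```text
clock: 5.63
ee_pos: [0.5387, 0.294, 0.1473]
orientation: [179.9, 0.3, 0.1]
ft_force: [-1.4, -0.3, -2.8]
grip_width: 0.323
grasp_force: 59.5
```

```bash
cat > chk.py <<'E'
import sys
from h import *
o=ctrl.observe();print(o["ee_pos"].round(4),o["orientation"].round(2),o["clock"])
p,d=ctrl.grab_frame(sys.argv[1])
r=[int(a) for a in sys.argv[3].split(",")] if len(sys.argv)>3 else [0,420,0,560]
q=p[r[0]:r[1],r[2]:r[3],::-1]
f=min(800/q.shape[1],600/q.shape[0]); f=min(f,4)
cv2.imwrite(sys.argv[2],cv2.resize(q,None,fx=f,fy=f,interpolation=cv2.INTER_CUBIC) if f!=1 else q)
E
python3 chk.py wrist pics/w2.png
```

```text
[0.5387 0.294  0.1473] [1.7992e+02 3.0000e-01 8.0000e-02] 5.6333
```

View pics/w2.png

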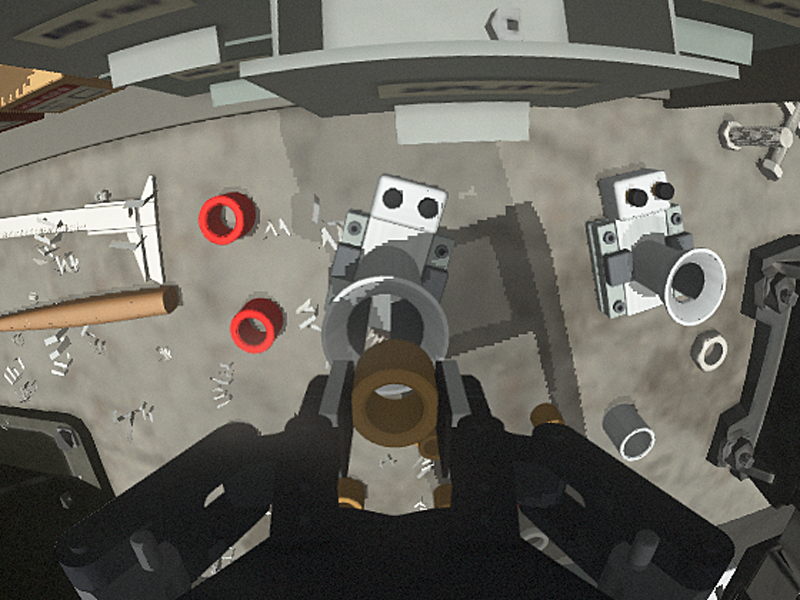

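Wrist view: held bush at (398,390), tube mouth at (388,325). I measure both with the same camera so calibration errors cancel.

```bash
cat >> h.py <<'E'
def wcloud():
    K=ctrl.calibration("wrist");p,d=ctrl.grab_frame("wrist")
    v,u=np.mgrid[:420,:560];a=(u-K["cx"])/K["fx"];b=(v-K["cy"])/K["fy"];th=np.hypot(a,b)+1e-9
    r=np.tan(th)/th
    P=np.stack([a*r*d,b*r*d,d],-1)@K["T"][:3,:3].T+K["T"][:3,3]
    P[(d==0)|(th>1.4)]=np.nan
    return p,P,K
def circ(q,R):
    "robust fit of a circle of known radius"
    s=least_squares(lambda c:np.hypot(q[:,0]-c[0],q[:,1]-c[1])-R,q[:,:2].mean(0),loss="soft_l1",f_scale=.0008)
    return s.x,np.median(abs(s.fun))
E
python3 - <<'E'
from h import *
p,P,K=wcloud();o=ctrl.observe();print(o["ee_pos"],K["T"][:3,3])
m=lambda lo,hi,x,y,r:P[(P[...,2]>lo)&(P[...,2]<hi)&(np.hypot(P[...,0]-x,P[...,1]-y)<r)]
q=m(.105,.12,.543,.295,.032);print("rim",len(q),np.percentile(q[:,2],[5,50,95]),q[:,:2].min(0),q[:,:2].max(0),cv2.minEnclosingCircle(q[q[:,2]>.112][:,:2].astype(np.float32)))
q=m(.125,.175,.5387,.294,.022)
br=(p[...,0].astype(int)-p[...,2]>40)
q=P[br&(P[...,2]>.125)&(np.hypot(P[...,0]-.5387,P[...,1]-.294)<.03)]
print("bush",len(q),np.percentile(q[:,2],[2,50,98]))
zt=np.percentile(q[:,2],97);t=q[q[:,2]>zt-.003];print("top",cv2.minEnclosingCircle(t[:,:2].astype(np.float32)),zt)
s=q[q[:,2]<zt-.006];print("side fit",circ(s,.015),s[:,:2].min(0),s[:,:2].max(0))
E
```

```text
[0.53961233 0.29460466 0.14944726] [0.61651209 0.29374613 0.29002699]
rim 2464 [0.10606161 0.11201777 0.11508482] [0.51630098 0.27080534] [0.56927448 0.32315734] ((0.5428978204727173, 0.29743584990501404), 0.026747895404696465)
bush 1441 [0.16011117 0.16145732 0.16271519]
top ((0.5413437485694885, 0.2868503928184509), 0.022269945591688156) 0.1625646508013911
side fit (array([0.54132877, 0.29562097]), np.float64(0.00018007816676433083)) [0.52651835 0.28678358] [0.52945182 0.29374338]
```

Request:
{"api": "send_rows", "payload": {"steps": [[0.0,[0.0035,-0.002,0.02],0],[0.0,[0.0035,-0.002,0.027],0],[0.0,[0.0035,-0.002,0.028],0],[0.0,[0.0035,-0.002,0.028],0],[0.06,[0.0035,-0.002,0.028],0],[0.06,[0.0035,-0.002,0.028],0],[0.06,[0.0035,-0.002,0.028],0],[0.06,[0.0035,-0.002,0.028],0],[0.06,[0.0035,-0.002,0],0],[0.06,[0.0035,-0.002,-0.04],0],[0.06,[0.0035,-0.002,-0.04],0]]}}

```text
clock: 6.65
ee_pos: [0.5487, 0.2978, 0.1979]
orientation: [-179.8, -0.7, 0.1]
ft_force: [2.0, 0.4, 0.6]
grip_width: 0.7
grasp_force: 0.0
```

```bash
python3 chk.py wrist pics/w3.png
```

```text
[0.5487 0.2978 0.1979] [-1.7977e+02 -7.0000e-01  8.0000e-02] 6.65
```

View pics/w3.png

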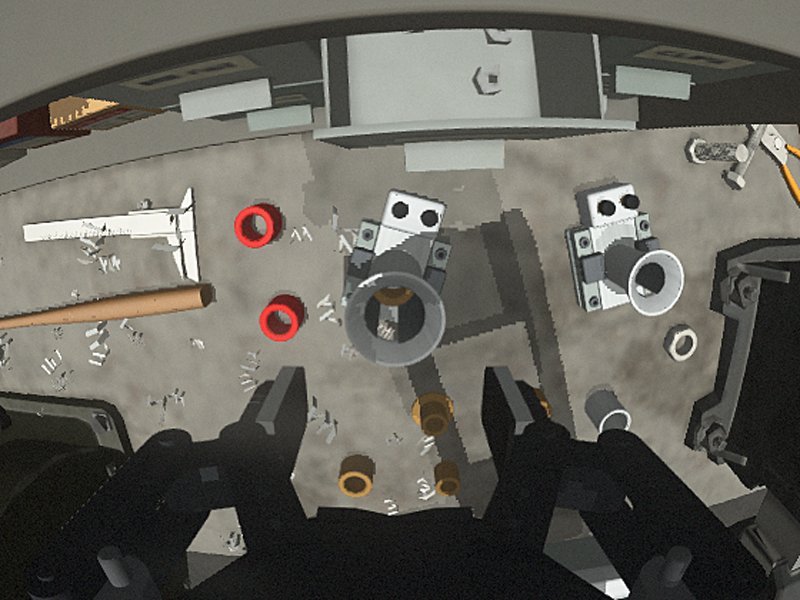

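The first large bush lies in the wide tube: brass shows inside it at (392,297). Next is the spacer.

Request:
{"api": "send_rows", "payload": {"steps": [[0.06,[-0.127,0.187,0],0],[0.06,[-0.127,0.187,0],0],[0.06,[-0.127,0.187,0],0],[0.06,[-0.127,0.187,0],0],[0.06,[-0.127,0.187,0],0],[0.06,[-0.127,0.187,0],0],[0.06,[-0.127,0.187,0.04],0],[0.06,[-0.127,0.187,0.08],0],[0.06,[-0.127,0.187,0.12],0],[0.06,[-0.127,0.187,0.12],0],[0.06,[-0.127,0.187,0.12],0],[0.06,[-0.127,0.187,0.12],0]]}}

```text
clock: 7.7
ee_pos: [0.4191, 0.1093, 0.0711]
orientation: [180.0, -0.1, 0.1]
ft_force: [0.2, 1.1, 0.4]
grip_width: 0.701
grasp_force: 0.0
```

Request:
{"api": "send_rows", "payload": {"steps": [[0.06,[0.002,-0.0017,0.03],0],[0.06,[0.002,-0.0017,0.053],0],[0.06,[0.002,-0.0017,0.053],0],[0.06,[0.002,-0.0017,0.053],0],[0.0,[0.002,-0.0017,0.053],0],[0.0,[0.002,-0.0017,0.053],0],[0.0,[0.002,-0.0017,0.053],0],[0.0,[0.002,-0.0017,0.053],0],[0.0,[0.002,-0.0017,0.053],0],[0.0,[0.002,-0.0017,0.053],0]]}}

```text
clock: 8.53
ee_pos: [0.4218, 0.1111, 0.0189]
orientation: [-180.0, -0.2, 0.1]
ft_force: [-1.6, 0.1, 10.8]
grip_width: 0.328
grasp_force: 58.3
```

Request:
{"api": "send_rows", "payload": {"steps": [[0.0,[0,0,-0.04],0],[0.0,[0,0,-0.08],0],[0.0,[0,0,-0.12],0],[0.0,[0,0,-0.16],0],[0.0,[0.121,-0.1855,-0.16],0],[0.0,[0.121,-0.1855,-0.16],0],[0.0,[0.121,-0.1855,-0.16],0],[0.0,[0.121,-0.1855,-0.16],0],[0.0,[0.121,-0.1855,-0.16],0],[0.0,[0.121,-0.1855,-0.16],0],[0.0,[0.121,-0.1855,-0.14],0],[0.0,[0.121,-0.1855,-0.14],0]]}}

```text
clock: 9.53
ee_pos: [0.5394, 0.2972, 0.1544]
orientation: [179.9, 0.2, 0.2]
ft_force: [-1.2, 0.5, -1.8]
grip_width: 0.324
grasp_force: 59.6
```

Request:
{"api": "send_rows", "payload": {"steps": [[0.0,[0,0,0],0],[0.0,[0,0,0],0],[0.0,[0,0,0],0]]}}

```text
clock: 9.78
ee_pos: [0.5411, 0.2962, 0.1581]
orientation: [-180.0, -0.1, 0.0]
ft_force: [1.2, -0.5, -0.8]
grip_width: 0.325
grasp_force: 59.6
```

Go to TCP z 0.126, about 0.032 down, settle, check the height, then release.

Request:
{"api": "send_rows", "payload": {"steps": [[0.0,[0.0015,0,0.02],0],[0.0,[0.0015,0,0.032],0],[0.0,[0.0015,0,0.032],0],[0.0,[0.0015,0,0.032],0],[0.0,[0.0015,0,0.032],0]]}}

```text
clock: 10.2
ee_pos: [0.5427, 0.2963, 0.1261]
orientation: [180.0, -0.1, 0.1]
ft_force: [-0.0, 0.4, 0.7]
grip_width: 0.323
grasp_force: 60.4
```

Request:
{"api": "send_rows", "payload": {"steps": [[0.06,[0,0,0],0],[0.06,[0,0,0],0],[0.06,[0,0,0],0],[0.06,[0,0,0],0],[0.06,[0,0,0],0],[0.06,[0,0,-0.04],0],[0.06,[0,0,-0.07],0],[0.06,[0,0,-0.07],0],[0.06,[0,0,-0.07],0]]}}

```text
clock: 10.95
ee_pos: [0.5437, 0.2971, 0.1973]
orientation: [-179.9, -0.3, 0.1]
ft_force: [-0.6, 0.2, -0.6]
grip_width: 0.706
grasp_force: 0.0
```

```bash
python3 chk.py wrist pics/w4.png; python3 - <<'E'
from h import *
p,P,K=wcloud()
q=P[np.hypot(P[...,0]-.543,P[...,1]-.2965)<.0145];print(np.percentile(q[:,2],[5,25,50,75,95]))
E
```

```text
[0.5437 0.2971 0.1973] [-1.7991e+02 -2.8000e-01  9.0000e-02] 10.95
[0.05051954 0.27176256 0.27917559 0.2853731  0.29010742]
```

View pics/w4.png

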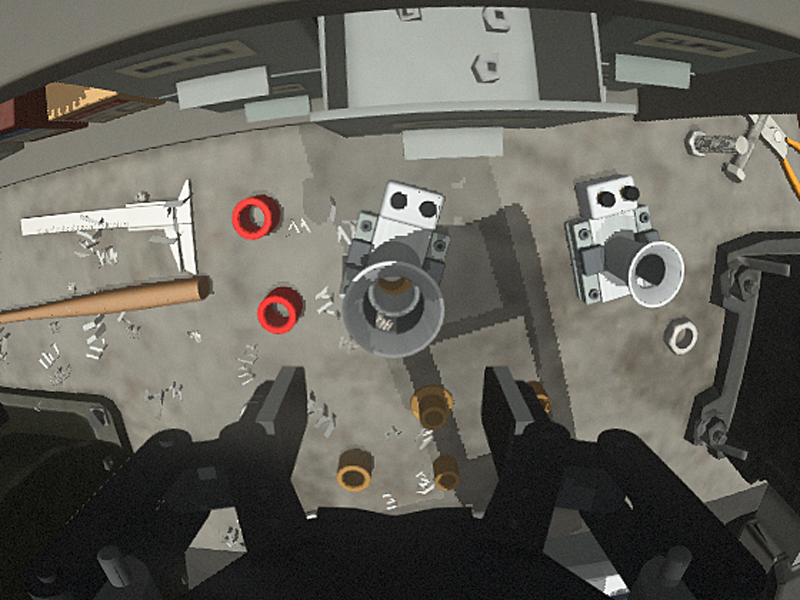

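The spacer sits down in the tube, its ring at (393,290) with brass below it. The other large bush is at (355,472). Go there.

Request:
{"api": "send_rows", "payload": {"steps": [[0.06,[-0.184,-0.033,0],0],[0.06,[-0.184,-0.033,0],0],[0.06,[-0.184,-0.033,0],0],[0.06,[-0.184,-0.033,0],0],[0.06,[-0.184,-0.033,0],0],[0.06,[-0.184,-0.033,0.04],0],[0.06,[-0.184,-0.033,0.08],0],[0.06,[-0.184,-0.033,0.12],0],[0.06,[-0.184,-0.033,0.13],0],[0.06,[-0.184,-0.033,0.13],0],[0.06,[-0.184,-0.033,0.13],0],[0.06,[-0.184,-0.033,0.13],0]]}}

```text
clock: 12.05
ee_pos: [0.3597, 0.3301, 0.0663]
orientation: [-179.9, -0.1, 0.1]
ft_force: [0.4, -0.4, -0.1]
grip_width: 0.702
grasp_force: 0.0
```

Request:
{"api": "send_rows", "payload": {"steps": [[0.06,[0,0,0.03],0],[0.06,[0,0,0.054],0],[0.06,[0,0,0.054],0],[0.06,[0,0,0.054],0],[0.0,[0,0,0.054],0],[0.0,[0,0,0.054],0],[0.0,[0,0,0.054],0],[0.0,[0,0,0.054],0],[0.0,[0,0,0.054],0],[0.0,[0,0,0.054],0]]}}

```text
clock: 12.88
ee_pos: [0.3598, 0.3303, 0.013]
orientation: [-179.9, -0.2, 0.1]
ft_force: [-1.0, -0.1, 8.0]
grip_width: 0.318
grasp_force: 58.5
```

Request:
{"api": "send_rows", "payload": {"steps": [[0.0,[0,0,-0.04],0],[0.0,[0,0,-0.08],0],[0.0,[0,0,-0.12],0],[0.0,[0,0,-0.16],0],[0.0,[0.1835,0.0335,-0.16],0],[0.0,[0.1835,0.0335,-0.16],0],[0.0,[0.1835,0.0335,-0.16],0],[0.0,[0.1835,0.0335,-0.16],0],[0.0,[0.1835,0.0335,-0.16],0],[0.0,[0.1835,0.0335,-0.14],0],[0.0,[0.1835,0.0335,-0.14],0],[0.0,[0.1835,0.0335,-0.14],0]]}}

```text
clock: 13.88
ee_pos: [0.5406, 0.2957, 0.1502]
orientation: [180.0, 0.2, 0.1]
ft_force: [0.2, 0.4, -1.2]
grip_width: 0.321
grasp_force: 59.5
```

Request:
{"api": "send_rows", "payload": {"steps": [[0.0,[0,0,0],0],[0.0,[0,0,0],0],[0.0,[0,0,0],0]]}}

```text
clock: 14.13
ee_pos: [0.5416, 0.2967, 0.1521]
orientation: [-180.0, -0.1, 0.1]
ft_force: [-0.4, -0.5, -0.9]
grip_width: 0.321
grasp_force: 59.5
```

Foot target is 0.108, so TCP 0.121.

Request:
{"api": "send_rows", "payload": {"steps": [[0.0,[0.001,0,0.02],0],[0.0,[0.001,0,0.031],0],[0.0,[0.001,0,0.031],0],[0.0,[0.001,0,0.031],0],[0.0,[0.001,0,0.031],0]]}}

```text
clock: 14.55
ee_pos: [0.5426, 0.2961, 0.1202]
orientation: [180.0, 0.0, 0.1]
ft_force: [-0.7, 0.1, -1.0]
grip_width: 0.322
grasp_force: 60.4
```

Request:
{"api": "send_rows", "payload": {"steps": [[0.06,[0,0,0],0],[0.06,[0,0,0],0],[0.06,[0,0,0],0],[0.06,[0,0,0],0],[0.06,[0,0,0],0],[0.06,[0,0,-0.04],0],[0.06,[0,0,-0.07],0],[0.06,[0,0,-0.07],0],[0.06,[0,0,-0.07],0]]}}

```text
clock: 15.3
ee_pos: [0.5443, 0.2966, 0.1924]
orientation: [-179.9, -0.3, 0.1]
ft_force: [-0.5, 0.2, 0.1]
grip_width: 0.704
grasp_force: 0.0
```

```bash
python3 chk.py wrist pics/w5.png
```

```text
[0.5443 0.2966 0.1924] [-1.7991e+02 -2.9000e-01  8.0000e-02] 15.3
```

View pics/w5.png

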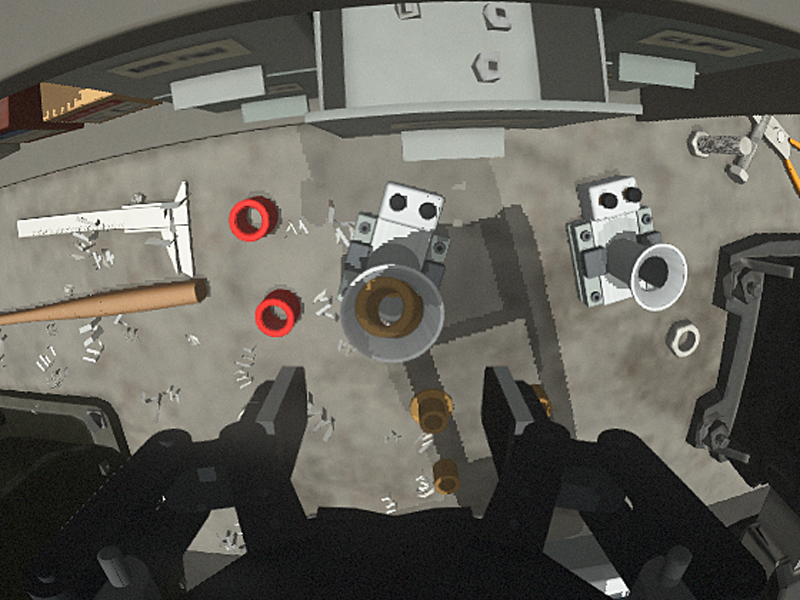

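The top large bush sits in the mouth at (388,307); I check its height later. Next the small bush at (445,475).

Request:
{"api": "send_rows", "payload": {"steps": [[0.05,[-0.188,0.0475,0],0],[0.05,[-0.188,0.0475,0],0],[0.05,[-0.188,0.0475,0],0],[0.05,[-0.188,0.0475,0],0],[0.05,[-0.188,0.0475,0],0],[0.05,[-0.188,0.0475,0.04],0],[0.05,[-0.188,0.0475,0.08],0],[0.05,[-0.188,0.0475,0.12],0],[0.05,[-0.188,0.0475,0.13],0],[0.05,[-0.188,0.0475,0.13],0],[0.05,[-0.188,0.0475,0.13],0],[0.05,[-0.188,0.0475,0.13],0]]}}

```text
clock: 16.35
ee_pos: [0.3554, 0.2486, 0.0602]
orientation: [-180.0, -0.0, 0.1]
ft_force: [0.7, -0.2, -0.1]
grip_width: 0.589
grasp_force: 0.0
```

```bash
python3 - <<'E'
from h import *
p,P,K=cloud("top");print(ctrl.observe()["ee_pos"])
m=(np.hypot(P[...,0]-.543,P[...,1]-.2965)<.025)&(p[...,0].astype(int)-p[...,2]>40)
q=P[m];print(len(q),np.percentile(q[:,2],[5,50,95]),q[:,:2].mean(0)) if len(q) else print("none")
q=q[abs(q[:,2]-.11)<.005]
if len(q):
    A=np.c_[q[:,:2],np.ones(len(q))];print("slope",np.linalg.lstsq(A,q[:,2],rcond=None)[0],cv2.minEnclosingCircle(q[:,:2].astype(np.float32)))
E
```

```text
[0.35584723 0.24870721 0.06068301]
307 [0.1041692  0.11625458 0.12568761] [0.54328997 0.29735675]
slope [ 0.03148557 -0.06448203  0.1126753 ] ((0.5438783168792725, 0.2985638976097107), 0.017766643315553665)
```

The height spread looks suspicious, so I look closer.

```bash
python3 - <<'E'
from h import *
p,P,K=cloud("top")
m=(np.hypot(P[...,0]-.543,P[...,1]-.2965)<.025)&(p[...,0].astype(int)-p[...,2]>40)
v,u=np.nonzero(m);q=P[m]
A=np.c_[q[:,:2]-[.543,.2965],np.ones(len(q))];s=np.linalg.lstsq(A,q[:,2],rcond=None);print(s[0],np.sqrt(s[1]/len(q)),v.min(),v.max(),u.min(),u.max())
cv2.imwrite("pics/t6.png",cv2.resize(p[v.min()-15:v.max()+25,u.min()-20:u.max()+20,::-1],None,fx=8,fy=8,interpolation=cv2.INTER_CUBIC))
print((P[v.min():v.max()+1,u.min():u.max()+1,2]*1000).round()[::2,::2])
E
```

```text
[-0.08995394 -0.07129622  0.11616925] [0.00668313] 145 166 227 245
[[115. 112. 112. 115. 115. 117. 119. 120. 112. 112.]
 [112. 111. 117. 117. 112. 115. 119. 118. 122. 112.]
 [113. 116. 116. 112. 110. 109. 113. 122. 122. 107.]
 [117. 118. 114. 111. 107. 106. 108. 126. 124. 104.]
 [120. 119. 111. 107. 102. 100. 100. 129. 124. 118.]
 [108. 120. 123. 107.  98. 127. 126. 126. 122. 116.]
 [110. 123. 123. 124. 126. 129. 123. 122. 119. 113.]
 [107.  93. 121. 121. 123. 122. 121. 119. 115. 111.]
 [111. 105. 111. 115. 118. 114. 117. 112. 110. 108.]
 [112. 106.  82. 112. 110. 113. 111. 112. 108. 106.]
 [115. 112. 108. 105. 105. 110. 108. 108. 104. 108.]]
```

View pics/t6.png

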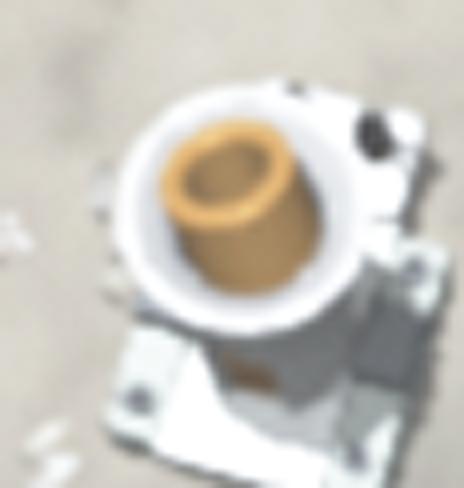

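The large bush is jammed askew in the funnel, leaning towards +x/+y with its near edge high. I will push it upright with the closed fingers later. First I take the small bush under the gripper, held higher so that its foot enters the bore before release.

Request:
{"api": "send_rows", "payload": {"steps": [[0.05,[0.0005,0,0.03],0],[0.05,[0.0005,0,0.0465],0],[0.05,[0.0005,0,0.0465],0],[0.05,[0.0005,0,0.0465],0],[0.0,[0.0005,0,0.0465],0],[0.0,[0.0005,0,0.0465],0],[0.0,[0.0005,0,0.0465],0],[0.0,[0.0005,0,0.0465],0],[0.0,[0.0005,0,0.0465],0],[0.0,[0.0005,0,0.0465],0]]}}

```text
clock: 17.28
ee_pos: [0.3566, 0.2489, 0.0148]
orientation: [-179.9, -0.2, 0.1]
ft_force: [-0.4, -1.2, 7.1]
grip_width: 0.225
grasp_force: 58.4
```

Request:
{"api": "send_rows", "payload": {"steps": [[0.0,[0,0,-0.04],0],[0.0,[0,0,-0.08],0],[0.0,[0,0,-0.12],0],[0.0,[0,0,-0.12],0],[0.0,[0.199,0.1245,-0.12],0],[0.0,[0.199,0.1245,-0.12],0],[0.0,[0.199,0.1245,-0.12],0],[0.0,[0.199,0.1245,-0.12],0],[0.0,[0.199,0.1245,-0.12],0],[0.0,[0.199,0.1245,-0.12],0],[0.0,[0.199,0.1245,-0.1],0],[0.0,[0.199,0.1245,-0.1],0]]}}

```text
clock: 18.28
ee_pos: [0.5543, 0.1227, 0.1111]
orientation: [180.0, 0.2, -0.1]
ft_force: [-1.0, 0.5, -1.4]
grip_width: 0.222
grasp_force: 58.9
```

Request:
{"api": "send_rows", "payload": {"steps": [[0.0,[0,0,0],0],[0.0,[0,0,0],0],[0.0,[0,0,0],0],[0.0,[0,0,0],0]]}}

```text
clock: 18.62
ee_pos: [0.5544, 0.1249, 0.1144]
orientation: [-180.0, -0.1, 0.2]
ft_force: [-0.5, -0.0, -0.9]
grip_width: 0.222
grasp_force: 58.9
```

```bash
cat >> h.py <<'E'
def rel(tube,zr,R,tcp):
    "rim outer-circle centre and held brass part's visible ring, in wrist view"
    p,P,K=wcloud()
    m=(abs(P[...,2]-zr)<.003)&(np.hypot(P[...,0]-tube[0],P[...,1]-tube[1])<R+.006)
    print("rim",m.sum(),cv2.minEnclosingCircle(P[m][:,:2].astype(np.float32)))
    b=(p[...,0].astype(int)-p[...,2]>35)&(np.hypot(P[...,0]-tcp[0],P[...,1]-tcp[1])<.02)&(P[...,2]>zr+.006)
    q=P[b];zt=np.percentile(q[:,2],90);t=q[abs(q[:,2]-zt)<.003]
    print("part",len(q),np.percentile(q[:,2],[3,50,97]).round(4),"top",len(t),t[:,:2].min(0),t[:,:2].max(0),t[:,:2].mean(0))
    return p
E
python3 - <<'E'
from h import *
o=ctrl.observe();print(o["ee_pos"],o["orientation"])
p=rel((.555,.125),.079,.0225,o["ee_pos"]);cv2.imwrite("pics/w7.png",p[:,:,::-1])
E
```

```text
[0.55442342 0.12489995 0.11437465] [-1.79995246e+02 -8.13033924e-02  1.52483267e-01]
rim 868 ((0.5553419589996338, 0.1258045881986618), 0.022329334169626236)
part 1251 [0.1032 0.1241 0.1258] top 847 [0.54353321 0.11450324] [0.56570315 0.13329058] [0.5550903  0.12388467]
```

View pics/w7.png

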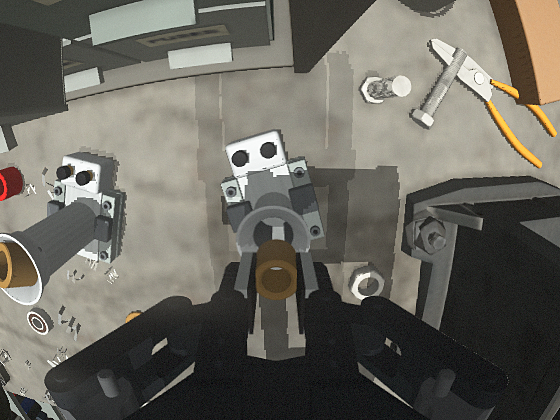

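The held bush at (277,272) is over the mouth; the offset is +0.7 mm in x and +1.8 mm in y. I correct it and lower.

Request:
{"api": "send_rows", "payload": {"steps": [[0.0,[0.0007,-0.0017,0],0],[0.0,[0.0007,-0.0017,0.015],0],[0.0,[0.0007,-0.0017,0.025],0],[0.0,[0.0007,-0.0017,0.028],0],[0.0,[0.0007,-0.0017,0.031],0],[0.0,[0.0007,-0.0017,0.034],0],[0.0,[0.0007,-0.0017,0.034],0],[0.0,[0.0007,-0.0017,0.034],0]]}}

```text
clock: 19.33
ee_pos: [0.5554, 0.1258, 0.0794]
orientation: [-180.0, -0.0, 0.1]
ft_force: [0.1, 0.7, -0.5]
grip_width: 0.223
grasp_force: 58.9
```

No contact force and the foot is at 0.065, inside the bore. Release.

Request:
{"api": "send_rows", "payload": {"steps": [[0.05,[0,0,0],0],[0.05,[0,0,0],0],[0.05,[0,0,0],0],[0.05,[0,0,0],0],[0.05,[0,0,-0.04],0],[0.05,[0,0,-0.08],0],[0.05,[0,0,-0.1],0],[0.05,[0,0,-0.1],0],[0.05,[0,0,-0.1],0]]}}

```text
clock: 20.08
ee_pos: [0.5562, 0.1259, 0.1809]
orientation: [-180.0, -0.2, 0.1]
ft_force: [-0.7, -0.0, -1.0]
grip_width: 0.589
grasp_force: 0.0
```

```bash
cat > in.py <<'E'
from h import *
import sys
print(ctrl.observe()["ee_pos"])
x,y=float(sys.argv[1]),float(sys.argv[2])
for n,f in (("wrist",wcloud),("top",lambda:cloud("top"))):
    p,P,K=f()
    m=(np.hypot(P[...,0]-x,P[...,1]-y)<.02)&(p[...,0].astype(int)-p[...,2]>30)&(P[...,2]<.2)
    q=P[m];print(n,len(q),np.percentile(q[:,2],[5,25,50,75,95]).round(4) if len(q) else '')
E
python3 in.py .5554 .1255
```

```text
[0.55619709 0.12590265 0.18088057]
wrist 219 [0.0251 0.0378 0.0447 0.0454 0.0463]
top 50 [0.0317 0.0379 0.0442 0.0454 0.0471]
```

The first small bush is down, top at 46 mm. Now the second, at (0.4306, 0.1783).

Request:
{"api": "send_rows", "payload": {"steps": [[0.05,[-0.1256,-0.0525,0],0],[0.05,[-0.1256,-0.0525,0],0],[0.05,[-0.1256,-0.0525,0],0],[0.05,[-0.1256,-0.0525,0],0],[0.05,[-0.1256,-0.0525,0.04],0],[0.05,[-0.1256,-0.0525,0.08],0],[0.05,[-0.1256,-0.0525,0.12],0],[0.05,[-0.1256,-0.0525,0.12],0],[0.05,[-0.1256,-0.0525,0.12],0],[0.05,[-0.1256,-0.0525,0.12],0]]}}

```text
clock: 21.02
ee_pos: [0.4303, 0.1782, 0.06]
orientation: [180.0, -0.0, 0.1]
ft_force: [1.2, -1.2, 0.1]
grip_width: 0.587
grasp_force: 0.0
```

Request:
{"api": "send_rows", "payload": {"steps": [[0.05,[0.0003,0,0.03],0],[0.05,[0.0003,0,0.0455],0],[0.05,[0.0003,0,0.0455],0],[0.05,[0.0003,0,0.0455],0],[0.0,[0.0003,0,0.0455],0],[0.0,[0.0003,0,0.0455],0],[0.0,[0.0003,0,0.0455],0],[0.0,[0.0003,0,0.0455],0],[0.0,[0.0003,0,0.0455],0],[0.0,[0.0003,0,0.0455],0]]}}

```text
clock: 21.85
ee_pos: [0.4315, 0.1785, 0.0158]
orientation: [-180.0, -0.2, 0.1]
ft_force: [-1.6, -0.9, 9.3]
grip_width: 0.219
grasp_force: 58.4
```

Request:
{"api": "send_rows", "payload": {"steps": [[0.0,[0,0,-0.04],0],[0.0,[0,0,-0.08],0],[0.0,[0,0,-0.12],0],[0.0,[0.125,0.053,-0.12],0],[0.0,[0.125,0.053,-0.12],0],[0.0,[0.125,0.053,-0.12],0],[0.0,[0.125,0.053,-0.12],0],[0.0,[0.125,0.053,-0.1],0],[0.0,[0.125,0.053,-0.1],0],[0.0,[0.125,0.053,-0.1],0],[0.0,[0.125,0.053,-0.1],0],[0.0,[0.125,0.053,-0.1],0]]}}

```text
clock: 22.85
ee_pos: [0.5548, 0.1258, 0.1148]
orientation: [-180.0, -0.1, 0.1]
ft_force: [-0.2, 0.5, 0.0]
grip_width: 0.224
grasp_force: 58.8
```

```bash
python3 - <<'E'
from h import *
o=ctrl.observe();print(o["ee_pos"],o["orientation"])
rel((.555,.125),.079,.0225,o["ee_pos"]);rel((.555,.125),.079,.0225,o["ee_pos"]);print(ctrl.observe()["ee_pos"])
E
```

```text
[0.5547789  0.12581958 0.11476828] [-1.79996787e+02 -5.34786499e-02  1.22446507e-01]
rim 836 ((0.5552338361740112, 0.12577100098133087), 0.022321468219161034)
part 1240 [0.1024 0.1235 0.1252] top 822 [0.54354409 0.11551752] [0.56525813 0.13427805] [0.55479726 0.12494259]
rim 847 ((0.5553160309791565, 0.12581764161586761), 0.022231224924325943)
part 1250 [0.1023 0.1235 0.1251] top 822 [0.54264197 0.11553681] [0.56532504 0.13422911] [0.55485872 0.12488269]
[0.55500575 0.125797   0.11477657]
```

Request:
{"api": "send_rows", "payload": {"steps": [[0.0,[0.0006,-0.0006,0],0],[0.0,[0.0006,-0.0006,0.015],0],[0.0,[0.0006,-0.0006,0.025],0],[0.0,[0.0006,-0.0006,0.028],0],[0.0,[0.0006,-0.0006,0.031],0],[0.0,[0.0006,-0.0006,0.034],0],[0.0,[0.0006,-0.0006,0.034],0],[0.0,[0.0006,-0.0006,0.034],0]]}}

```text
clock: 23.62
ee_pos: [0.5557, 0.126, 0.0799]
orientation: [-180.0, -0.0, 0.1]
ft_force: [0.2, -0.2, -0.7]
grip_width: 0.223
grasp_force: 58.8
```

Request:
{"api": "send_rows", "payload": {"steps": [[0.05,[0,0,0],0],[0.05,[0,0,0],0],[0.05,[0,0,0],0],[0.05,[0,0,0],0],[0.05,[0,0,-0.04],0],[0.05,[0,0,-0.08],0],[0.05,[0,0,-0.1],0],[0.05,[0,0,-0.1],0],[0.05,[0,0,-0.1],0]]}}

```text
clock: 24.37
ee_pos: [0.5565, 0.126, 0.1814]
orientation: [-180.0, -0.2, 0.1]
ft_force: [-1.0, -1.0, -0.3]
grip_width: 0.582
grasp_force: 0.0
```

```bash
python3 in.py .5554 .1255
```

```text
[0.55647659 0.12600417 0.18137693]
wrist 542 [0.0368 0.0604 0.0706 0.0714 0.0722]
top 94 [0.0368 0.0667 0.07   0.0716 0.0733]
```

Both small bushes are stacked, top at 72 mm. Back to the jammed large bush with the fingers shut.

Request:
{"api": "send_rows", "payload": {"steps": [[0.0,[-0.0195,-0.168,-0.02],0],[0.0,[-0.0195,-0.168,-0.02],0],[0.0,[-0.0195,-0.168,-0.02],0],[0.0,[-0.0195,-0.168,-0.02],0],[0.0,[-0.0195,-0.168,-0.02],0],[0.0,[-0.0195,-0.168,-0.02],0],[0.0,[-0.0195,-0.168,-0.02],0],[0.0,[-0.0195,-0.168,-0.02],0]]}}

```text
clock: 25.13
ee_pos: [0.5355, 0.2924, 0.1984]
orientation: [179.9, 0.1, 0.0]
ft_force: [0.3, -0.4, 0.9]
grip_width: 0.001
grasp_force: 0.0
```

```bash
python3 - <<'E'
from h import *
print(ctrl.observe()["ee_pos"])
p,P,K=wcloud()
m=(np.hypot(P[...,0]-.543,P[...,1]-.2965)<.024)&(p[...,0].astype(int)-p[...,2]>30)&(P[...,2]<.15)
q=P[m];hi=q[q[:,2]>np.percentile(q[:,2],97)];lo=q[q[:,2]<np.percentile(q[:,2],10)]
print(len(q),np.percentile(q[:,2],[2,50,98]),"high pts",hi.mean(0),"low",lo.mean(0))
v,u=np.nonzero(m);a,b,c,e=max(v.min()-30,0),v.max()+40,max(u.min()-40,0),u.max()+40
cv2.imwrite("pics/w8.png",cv2.resize(p[a:b,c:e,::-1],None,fx=3.5,fy=3.5,interpolation=cv2.INTER_CUBIC))
E
```

```text
[0.53551046 0.29244201 0.19836823]
1028 [0.04476211 0.11845549 0.12693131] high pts [0.53987142 0.29458944 0.12709078] low [0.54039596 0.29648023 0.07946375]
```

View pics/w8.png

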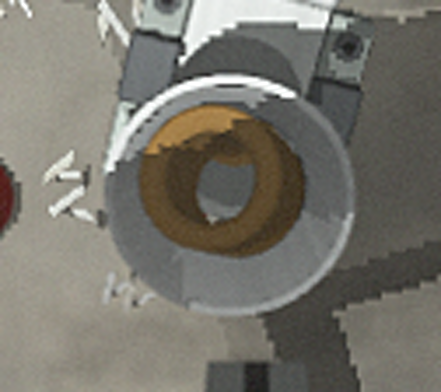

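The bush's ring centre is displaced to +x/+y, and its near-right edge is highest at 127 mm. I press that edge down with the shut fingers in small steps.

Request:
{"api": "send_rows", "payload": {"steps": [[0.0,[0.0035,0,0.03],0],[0.0,[0.0035,0,0.06],0],[0.0,[0.0035,0,0.066],0],[0.0,[0.0035,0,0.068],0],[0.0,[0.0035,0,0.071],0],[0.0,[0.0035,0,0.073],0],[0.0,[0.0035,0,0.075],0],[0.0,[0.0035,0,0.075],0]]}}

```text
clock: 25.85
ee_pos: [0.5398, 0.2938, 0.1265]
orientation: [-180.0, -0.1, 0.1]
ft_force: [-2.3, -1.6, 3.9]
grip_width: -0.0
grasp_force: 1.7
```

Request:
{"api": "send_rows", "payload": {"steps": [[0.0,[0,0,0.002],0],[0.0,[0,0,0.004],0],[0.0,[0,0,0.006],0],[0.0,[0,0,0.006],0]]}}

```text
clock: 26.18
ee_pos: [0.5394, 0.294, 0.1186]
orientation: [-180.0, -0.0, 0.1]
ft_force: [0.1, 0.6, 0.0]
grip_width: -0.002
grasp_force: 0.0
```

Request:
{"api": "send_rows", "payload": {"steps": [[0.0,[0,0,-0.03],0],[0.0,[0,0,-0.07],0],[0.0,[0,0,-0.07],0],[0.0,[0,0,-0.07],0]]}}

```text
clock: 26.52
ee_pos: [0.5413, 0.2947, 0.1919]
orientation: [-179.9, -0.4, 0.1]
ft_force: [0.8, 0.2, -0.3]
grip_width: 0.001
grasp_force: 0.0
```

```bash
python3 in.py .543 .2965;python3 - <<'E'
from h import *
p,P,K=wcloud()
m=(np.hypot(P[...,0]-.543,P[...,1]-.2965)<.024)&(p[...,0].astype(int)-p[...,2]>30)&(P[...,2]<.15)
q=P[m];q=q[abs(q[:,2]-np.median(q[:,2]))<.005];A=np.c_[q[:,:2]-[.543,.2965],np.ones(len(q))];print(np.linalg.lstsq(A,q[:,2],rcond=None)[0],cv2.minEnclosingCircle(q[:,:2].astype(np.float32)))
E
```

```text
[0.5412867  0.29469641 0.19188787]
wrist 901 [0.0897 0.1081 0.1091 0.1096 0.1104]
top 0 
[-0.00452406 -0.00348758  0.1091176 ] ((0.5426979064941406, 0.2970465421676636), 0.015132310800254345)
```

The bush dropped level: top at 109 mm against 110 expected, slope about 0.005 rad, on the axis. The gripper is 80 mm clear, so I hand in.

```bash
python3 -c "
from station import ctrl
print(ctrl.job_done())"
```

```text
the job is handed in; nothing more can be done
None
```

Both tubes are loaded in the order asked and the job is handed in; no verdict came back. By my last measurements the wide stack's top is at 109 mm (110 nominal, after I pushed the jammed top bush upright) and the narrow stack's at 71.5 mm (72 nominal), and I reached for none of the flanged bush, bearing or nut but did not re-measure them.

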